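Pile the battery packs and hold the test pen on the contact

ROBOT

A 6-joint arm with a two-finger parallel gripper is mounted at the origin on the work surface. World frame = base frame: x ahead of the robot, y to its left, z up, the work surface at z = 0. Lengths are in m, angles in rad, forces in N, time in s.
With the tool pointing down it reaches from about 0.35 to 0.725 m from the base axis. Payload 6 kg.
Tool frame: the origin (TCP) lies at the very end of the fingers, on their centre line; the grasp point (between the pads) lies 19 mm behind it (manip.grip_point_offset is the distance from the TCP to the grasp point, in m); z points along the fingers, y is the direction in which the jaws open and shut (so a half turn about z gives the same grasp; the last joint's range is limited). The gripper opens to 85 mm and grips with 20 to 120 N. Pads are 22 mm wide; open, the fingers measure 114 mm over their backs; the gripper's body (76 mm by 85 mm) begins 54 mm behind the grasp point. The pads swing forward as they close: fully open they stand 13 mm farther back than shut.
Start: joints at [1.489, 0.04, 0.085, 0, -1.615, -0.334], TCP at [0.242, 0.549, 0.2] pointing down, gripper open.
Joint ranges: [-2.56, 2.56], [-1.29, 2.01], [-1.08, 1.49], [-3.29, 1.98], [-2.81, -0.18], [-2.99, 2.99]. Speed limits (rad/s): [2.57, 2.57, 3.01, 3.14, 3.14, 3.14].

INTERFACE

Orientations are given as a 3x3 rotation matrix whose columns are the frame's x, y, z axes.
In Python, from plant import manip gives the robot as it stands.
- The arm moves only by the tool move_arm, never from a script. Its arguments are lists of equal length, an entry for each row: "delta_pos": the shift along the tool's x, y, z in units of 50 mm (1.0 is 50 mm), a list of three; "delta_rot": the turn, a rotation vector about the tool's x, y, z in units of 8 degrees (1.0 is 8 degrees), a list of three. In form: {"delta_pos": [[x, y, z], ...], "delta_rot": [[rx, ry, rz], ...]}. A call has exactly 10 rows; each row is the pose to reach, as a shift and turn from the pose commanded when the call began, along the tool's axes at that moment; what a row does not reach only later rows make up. A row lasts 1/8 s, in which the tool goes at most 62.5 mm and 10.7 degrees, less where a joint would pass 70% of its speed; a pose out of reach is approached as far as the arm can. A call with a gripper value outside its range is refused whole. "grip" is the gripper's target within -1 to 1 (shut at 1, half-way at 0, fully open at -1), set as the call begins (left out, the last holds). The fingers move at their own pace and stop on an object; "squeeze" is the grip in N (left out, the last holds). Time passes only in rows, so rows that repeat a pose let the fingers close, or fill a call up. It gives the time, the measured TCP pose, the force and the opening at its end, in the units of the state.
- manip.state(): the state, without advancing time (a new reading comes with each control period).
- manip.capture(name): name is "side" or "top" or "wrist"; returns a dict with "image" (384x512x3 uint8, red, green, blue), "mtx" (3x3 intrinsics, pixels), "k1" (the pictures are not rectified: a ray, as slopes to the right and down, at radius r is drawn at 1 + k1 r^2 times it, then the intrinsics apply), "extrinsics" (4x4, takes a point from camera to world coordinates). Camera axes: x right, y down, z forward; pixel columns grow to the right and rows downward; lengths in m; the calibration is good to about 2 mm. A picture is of the moment at which its call begins. There is no depth.
- manip.finish_job(): hands the job in, once; it reports no verdict.
The state is a dict: "clock": time; "joints": joint angles; "joint_velocities": joint speeds; "joint_efforts": joint torques, N m; "position": TCP position; "tcp_rot": TCP orientation; "force": force on the tool from outside, world axes, zero at the start; "wrist_torque": the same for the moment, N m; "width": opening from 0.0 (shut) to 1.0 (fully open).
Only numpy, scipy, OpenCV 4.12 (cv2) and the standard library are available. Lean on these libraries where they do the work, as an engineer would, in place of code of your own. Each camera call takes 0.05 s, during which the arm holds its last target.

TASK

Stack the loose flat battery pack squarely on the one lying in the lilac tray, edges flush, setting it down rather than dropping it and leaving its round metal contact on top. Then lift the test pen out of its wooden stand and hold it upright with its springy tip pressed lightly on that contact, the tip pushed about half-way in. Finish still holding the pen there, and leave the tray and everything else on the stool where it was.

Things in the scene. Friction and masses are not known exactly. Their poses are not given: they have to be found in the camera images.
- top_pack: the loose flat battery pack: grey plastic slab 92 x 54 x 18 mm (x, y, z), about 160 g, lying flat on the stool clear of the tray. Origin at the centre of its underside, x along its length, z up. On its top, 28 mm from the middle towards its own +x end, is a round flat steel contact 16 mm across inside a black ring 24 mm across
- spot (a point): centre of the steel contact on the loose pack, on its top face (28 mm along the pack's +x from the middle, 18 mm above its underside)
- tray_pack: the other pack, identical (92 x 54 x 18 mm), lying loose in the tray with 2 mm play all round; its underside is 3 mm and its top 21 mm above the stool, 9 mm proud of the tray walls. Origin at the centre of its underside, x along its length. The loose pack may go on it either way round
- tray: lilac plastic battery tray, open on top, fixed to the stool: 12 mm high, 126 x 88 mm over its flat outward rim, inside 96 x 58 mm, floor and walls 3 mm. Origin at the centre of its underside, x along its length
- stand: square birch block 70 x 70 x 60 mm high, fixed, with one upright 20 mm hole right through its middle, in which the test pen hangs. Origin at the centre of its underside
- pen: aluminium test pen, upright in the stand, tip down, round, 80 g, 135 mm long. Origin at the end of the tip (spring out), z up the pen: sprung steel tip 6 mm thick (0-16 mm), cone and barrel up to 15 mm thick (16-55), black collar 26 mm across (55-60) that rests on the stand, barrel 16 mm thick to hold it by (60-132), black cap. In the stand the origin is 5 mm above the stool, the barrel top 137 mm
- pen_tip (a point): the end of the pen's sprung tip, moving with the tip
- pen_spring (a joint): how far the sprung tip is pushed into the pen, m: 0 fully out, 0.012 fully in. It starts to move at 0.9 N and stiffens by 0.3 N per mm (about 2.7 N half-way, 4.5 N all the way in)
- paperweight: bystander: clear glass dome, 62 mm across, 37 mm high; origin at the centre of its underside
- torch: bystander: aluminium pen-style torch lying flat, 140 mm long, 14 mm thick with an 18 mm six-sided head, rubber click button at the other end; origin under its middle, x along it towards the head. It is not the test pen
- case: bystander: compact black case with a hinged flap on top, fixed, 100 x 130 x about 50 mm high plus a knob; origin at the centre of its underside
- notepad: bystander: notepad 147 x 102 x 13 mm with a pencil on it; origin at the centre of its underside
- tumbler: bystander: glass tumbler, 66 mm across, 85 mm high; origin at the centre of its underside
- clock: bystander: small white alarm clock 40 x 100 x 76 mm high; origin at the centre of its underside
- dish: bystander: small terracotta dish, 84 mm across, 26 mm high; origin at the centre of its underside
Not all that is in view belongs to the job. Leave any green look-alike of the top_pack alone.

How it is judged:
On the way, in this order (a step that is already met when the one before it is completed fails the run):
1. the loose pack lies squarely on the pack in the tray, let go (horizontal distance between top_pack and tray_pack below 0.006 m and z of top_pack in the frame of tray_pack between 0.015 and 0.021 m and angle between the x axis of top_pack and the x axis of tray_pack, either way round below 0.09 rad and angle between top_pack's own z axis and vertical below 0.06 rad and contact force between top_pack and tray_pack above 0.3 N and contact force between the fingers and top_pack below 0.1 N and distance of tray_pack from where it was at the start of the episode below 0.012 m), for 0.3 s.
2. the pen is held clear of the stand (z of pen in the frame of stand above 0.065 m and contact force between the fingers and pen above 1 N), for 0.1 s.
At the end, for the whole second after the job is handed in: Loose pack flat on the tray pack, released, centres within 6 mm, square to 5 degrees (either way round); the gripper holds the pen within 7 degrees of upright, clear of the stand, its tip on the steel contact (8 mm from centre), 2 to 10 mm pushed in, 0.5 to 8 N; tray pack within 12 mm of its start (all of step 1 and horizontal distance between pen_tip and spot below 0.008 m and angle between pen's own z axis and vertical below 0.12 rad and value of joint pen_spring between 0.002 and 0.01 m and contact force between pen and top_pack between 0.5 and 8 N and contact force between the fingers and pen above 1 N and contact force between pen and stand below 0.05 N and linear speed of pen below 0.03 m/s and height (world z) of pen above 0.02 m); the arm keeps its last pose, push and grip.
It fails at once if a bystander is moved by more than 15 mm or the tray pack by more than 20 mm (distance of any of paperweight, torch, case, notepad, tumbler, clock, dish from where it was at the start of the episode above 0.015 m or distance of tray_pack from where it was at the start of the episode above 0.02 m).
It fails at once if the pen is pressed hard on the pack (over 15 N) (contact force between pen and top_pack above 15 N).
It fails at once if the pack is dropped (over 0.5 m/s out of the fingers) (contact force between the fingers and top_pack below 0.05 N and linear speed of top_pack above 0.5 m/s).
It also fails if it takes over 48 s, if anything falls off the work surface, if the arm or the gripper's body presses on something with over 40 N, if the wrist force passes 120 N, or if a joint passes its speed limit or range.

## Working session

There is one attempt and no reset: what is moved stays moved. The work goes in short steps, Python scripts to look and compute and a tool call to move; the robot and the scene stay as the last step left them, time stands still between calls to the robot, and variables do not carry over. Pictures are saved under pics/ and viewed, and the job is handed in when it is done.

Besides the shell and the picture viewer there is one more tool, called after "Request:" as name(argument=value, ...), one argument or row to a line, values as JSON. move_arm: Moves the arm, as the interface text tells. Its arguments: {"type":"object","properties":{"delta_pos":{"type":"array","items":{"type":"array","items":{"type":"number"}}},"delta_rot":{"type":"array","items":{"type":"array","items":{"type":"number"}}},"grip":{"type":"number"},"squeeze":{"type":"number"}},"required":["delta_pos","delta_rot"]}

```bash
ls; mkdir -p pics
python3 - <<'E'
from plant import manip
import cv2
print(manip.state())
for n in ["side","top","wrist"]:
    c=manip.capture(n); cv2.imwrite(f"pics/{n}0.png",c["image"][:,:,::-1])
    print(n,c["mtx"],c["k1"],c["extrinsics"])
E
```

```text
pics
{'clock': 0.0, 'joints': array([ 1.48869273e+00,  4.08012766e-02,  8.37812829e-02, -4.79097395e-04,
       -1.61547629e+00, -3.33692981e-01]), 'joint_velocities': array([ 0.00020088,  0.00077111, -0.00079023,  0.00035321, -0.00034457,
        0.00083733]), 'joint_efforts': array([-8.80120078e-04, -3.68213940e+01,  3.47410333e+01,  6.93237528e+00,
       -5.45891875e-03,  8.87854355e-06]), 'position': array([0.24212214, 0.54855439, 0.19856559]), 'tcp_rot': array([[ 9.14803367e-01, -4.03899022e-01, -6.16422937e-04],
       [-4.03899478e-01, -9.14801876e-01, -1.65497993e-03],
       [ 1.04539917e-04,  1.76295412e-03, -9.99998441e-01]]), 'force': array([-0.07935963,  0.09950651, -0.47057187]), 'wrist_torque': array([0.00744606, 0.02334344, 0.00441513]), 'width': 0.999231559858965}
side [[484.07214009   0.         259.52551757]
 [  0.         484.07214009 190.58323557]
 [  0.           0.           1.        ]] -0.09358400041467375 [[ 0.86819428 -0.36508829  0.33607921  0.16908495]
 [-0.49619234 -0.64642024  0.57959817 -0.65782316]
 [ 0.0056439  -0.66996374 -0.74237237  0.94741439]
 [ 0.          0.          0.          1.        ]]
top [[493.51119788   0.         255.09104959]
 [  0.         493.51119788 184.16937693]
 [  0.           0.           1.        ]] -0.14048635390982447 [[ 0.01323374 -0.98132121  0.1919207   0.32405896]
 [-0.99972196 -0.01673136 -0.01661505  0.04696998]
 [ 0.0195158  -0.19164746 -0.98126978  1.37572772]
 [ 0.          0.          0.          1.        ]]
wrist [[283.26654232   0.         259.50183225]
 [  0.         283.26654232 187.37960404]
 [  0.           0.           1.        ]] -0.037060751205478 [[-0.40490778 -0.875991   -0.26208673  0.30904894]
 [-0.9143551   0.38857674  0.11385457  0.51959987]
 [ 0.00210523  0.28574093 -0.95830459  0.37363693]
 [ 0.          0.          0.          1.        ]]
```

View pics/top0.png

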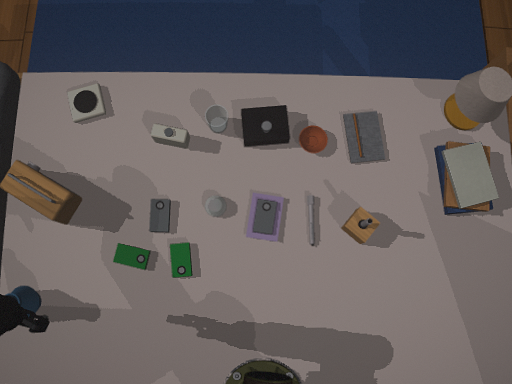

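View pics/side0.png

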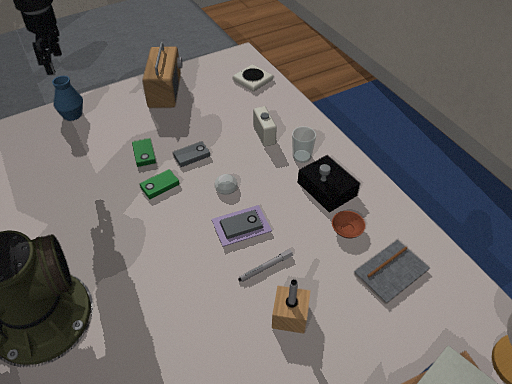

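View pics/wrist0.png

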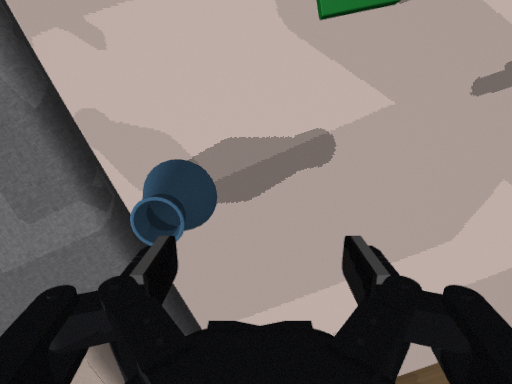

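The top view shows these candidates for the loose pack:
- Grey slab at (160,215), with its contact at (160,205).
- Green look-alikes at (132,257) and (181,260).
- Grey pack in the lilac tray at (265,216), which is the target.

For the pen, there's the torch lying flat at (312,220) and the upright pen in the stand at (361,225). I choose the grey slab at (160,215) and the upright pen, and check both in close crops.

```bash
cat > h.py <<'E'
import numpy as np, cv2
def ray(c,uv):
    uv=np.atleast_2d(np.array(uv,float))
    p=(uv-[c["mtx"][0,2],c["mtx"][1,2]])/c["mtx"][0,0]
    q=p.copy()
    for _ in range(30): q=p/(1+c["k1"]*(q**2).sum(1,keepdims=True))
    d=np.c_[q,np.ones(len(q))]@c["extrinsics"][:3,:3].T
    return c["extrinsics"][:3,3],d
def onz(c,uv,z):
    o,d=ray(c,uv); return o+d*((z-o[2])/d[:,2])[:,None]
def proj(c,P):
    P=np.atleast_2d(P); E=c["extrinsics"]
    q=(P-E[:3,3])@E[:3,:3]; q=q[:,:2]/q[:,2:]
    q=q*(1+c["k1"]*(q**2).sum(1,keepdims=True))
    return q*c["mtx"][0,0]+[c["mtx"][0,2],c["mtx"][1,2]]
def tri(c1,u1,c2,u2):
    o1,d1=ray(c1,u1);o2,d2=ray(c2,u2);d1=d1[0];d2=d2[0]
    A=np.c_[d1,-d2];s=np.linalg.lstsq(A,o2-o1,rcond=None)[0]
    a=o1+d1*s[0];b=o2+d2*s[1];return (a+b)/2,np.linalg.norm(a-b)
E
python3 - <<'E'
import cv2
t=cv2.imread("pics/top0.png");s=cv2.imread("pics/side0.png")
def cr(im,x,y,w,h,k=6): return cv2.resize(im[y:y+h,x:x+w],(w*k,h*k),interpolation=cv2.INTER_CUBIC)
import numpy as np
a=np.hstack([cr(t,140,190,42,50),cr(t,240,190,50,50),cr(t,336,200,40,50)])
b=np.hstack([cr(s,165,135,55,50,5),cr(s,205,200,75,50,5)])
print(a.shape,b.shape)
cv2.imwrite("pics/ca.png",a);cv2.imwrite("pics/cb.png",b)
E
```

```text
(300, 792, 3) (250, 650, 3)
```

View pics/ca.png

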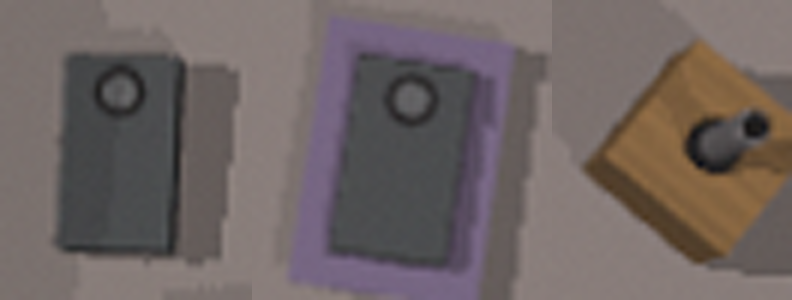

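View pics/cb.png

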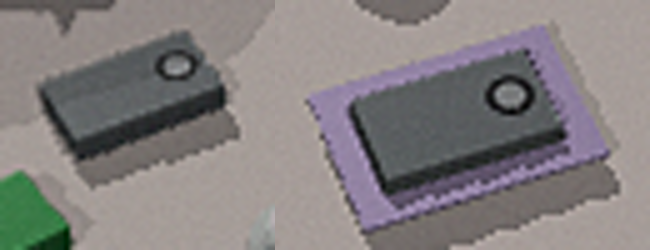

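```bash
cat > m.py <<'E'
from plant import manip
from h import *
import sys
C={n:manip.capture(n) for n in ["top","side"]}
def f(p,x0,y0,k): return (np.array(p,float)+0.5)/k-0.5+[x0,y0]
def rect(c,pts,z):
    P=onz(c,pts,z)[:,:2]
    return P
A=rect(C["top"],f([(66,54),(180,57),(172,250),(60,248)],140,190,6),.018)
B=rect(C["top"],f([(106,55),(224,72),(196,262),(76,252)],240,190,6),.021)
A2=rect(C["side"],f([(40,88),(186,32),(222,86),(78,150)],165,135,5),.018)
B2=rect(C["side"],f([(75,102),(250,52),(290,130),(112,190)],205,200,5),.021)
for n,P in zip("A A2 B B2".split(),(A,A2,B,B2)):
    r=cv2.minAreaRect((P*1000).astype(np.float32)); print(n,P.mean(0),r[1], np.round(P,4).tolist(), [np.degrees(np.arctan2(*(P[i]-P[(i+1)%4])[::-1])) for i in range(4)])
# contacts
for n,q in dict(A=(onz(C["top"],f([(119,91)],140,190,6),.018),onz(C["side"],f([(177,66)],165,135,5),.018)),B=(onz(C["top"],f([(159,99)],240,190,6),.021),onz(C["side"],f([(235,95)],205,200,5),.021))).items(): print(n,q)
# tray rim z=.012
T=rect(C["top"],f([(80,15),(263,45),(228,305),(38,280)],240,190,6),.012);print("tray",T.mean(0),T)
# pen cap top
print("pen",tri(C["top"],f([(755-552,125)],336,200,6),C["side"],[(294,281)]))
E
python3 m.py
```

```text
A [0.49826141 0.2882325 ] (90.52425384521484, 53.477264404296875) [[0.5436, 0.3155], [0.5432, 0.262], [0.4532, 0.2618], [0.4531, 0.3137]] [np.float64(89.52187958267666), np.float64(0.13087255317748547), np.float64(-89.8441585712513), np.float64(-178.8890309128029)]
A2 [0.49489278 0.28682531] (93.0174331665039, 55.76174545288086) [[0.4501, 0.3125], [0.541, 0.3143], [0.5394, 0.2637], [0.4491, 0.2567]] [np.float64(-178.85999916278234), np.float64(88.23981962820042), np.float64(4.4098128515807), np.float64(-91.07007147905692)]
B [ 0.49922294 -0.00369119] (55.277713775634766, 93.0059814453125) [[0.5478, 0.0175], [0.5407, -0.0373], [0.4523, -0.025], [0.4561, 0.0301]] [np.float64(82.62323743571068), np.float64(-7.960342945684314), np.float64(-93.93210213755314), np.float64(172.17302019274607)]
B2 [ 0.49650121 -0.00500359] (57.03853225708008, 92.0376205444336) [[0.4554, 0.0294], [0.5455, 0.015], [0.5383, -0.0373], [0.4468, -0.027]] [np.float64(170.93907146269373), np.float64(82.14133722391671), np.float64(-6.440093778615854), np.float64(-98.7285136692023)]
A (array([[0.52665257, 0.28975155, 0.018     ]]), array([[0.52444929, 0.29099421, 0.018     ]]))
B (array([[ 0.52757418, -0.0073006 ,  0.021     ]]), array([[ 0.52568297, -0.00527568,  0.021     ]]))
tray [ 0.50013457 -0.00487647] [[ 0.56804497  0.02968357]
 [ 0.55521333 -0.05610953]
 [ 0.43351183 -0.04036485]
 [ 0.44376815  0.04728493]]
pen (array([ 0.47562194, -0.26564848,  0.14260155]), np.float64(0.0013909395813831993))
```

Run:
```python
import cv2,numpy as np
s=cv2.imread("pics/side0.png");t=cv2.imread("pics/top0.png")
a=cv2.resize(s[270:340,260:320],None,fx=6,fy=6,interpolation=cv2.INTER_CUBIC)
b=cv2.resize(t[200:260,330:400],None,fx=6,fy=6,interpolation=cv2.INTER_CUBIC)
b=cv2.copyMakeBorder(b,0,60,0,0,cv2.BORDER_CONSTANT)
cv2.imwrite("pics/cp.png",np.hstack([a,b]))
```

```text
(no output)
```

View pics/cp.png

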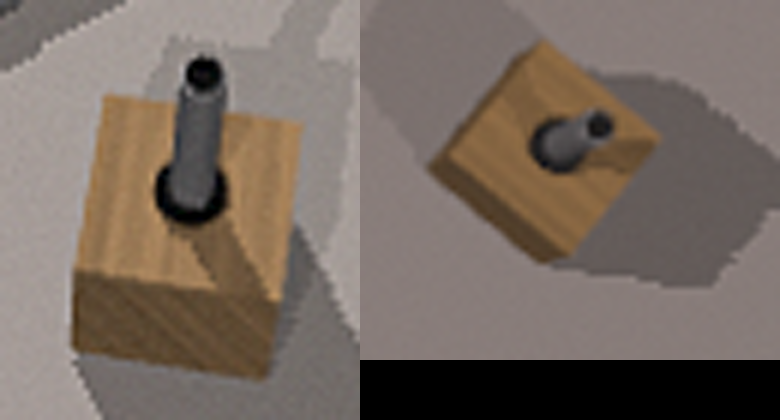

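The crops confirm the choice: grey top, contact at the far (+x) end, stand with pen upright. Next I move above the loose pack for a wrist look.

```bash
cat > d.py <<'E'
import sys,numpy as np
from plant import manip
from scipy.spatial.transform import Rotation as Ro
x,y,z,yaw=map(float,sys.argv[1:5]); yaw=np.radians(yaw)
s=manip.state();R=s["tcp_rot"]
T=np.array([[np.cos(yaw),np.sin(yaw),0],[np.sin(yaw),-np.cos(yaw),0],[0,0,-1]])
print("t",s["clock"],"pos",s["position"].round(4),"F",s["force"].round(2),"w",round(s["width"],3))
print("dpos",(R.T@(np.array([x,y,z])-s["position"])/.05).round(3),"drot",(np.degrees(Ro.from_matrix(R.T@T).as_rotvec())/8).round(3))
E
python3 d.py .497 .2877 .13 0.5
```

```text
t 0.25 pos [0.2423 0.5487 0.1991] F [0.56 0.56 0.04] w 1.002
dpos [6.769 2.717 1.386] drot [ 0.006  0.    -3.04 ]
```

Request:
move_arm(
  delta_pos=[
    [0.5,0.2,0.05],
    [1.4,0.55,0.2],
    [2.3,0.9,0.4],
    [3.2,1.3,0.6],
    [4.1,1.65,0.8],
    [5.0,2.0,1.0],
    [5.8,2.35,1.2],
    [6.4,2.6,1.35],
    [6.77,2.72,1.38],
    [6.77,2.72,1.38],
  ],
  delta_rot=[
    [0,0,-0.2],
    [0,0,-0.6],
    [0,0,-1],
    [0,0,-1.4],
    [0,0,-1.8],
    [0,0,-2.2],
    [0,0,-2.6],
    [0,0,-2.9],
    [0,0,-3.04],
    [0,0,-3.04],
  ],
  grip=-1,
)

```text
clock: 1.5
position: [0.4976, 0.2866, 0.1301]
tcp_rot: [[1.0, 0.007, -0.001], [0.007, -1.0, -0.001], [-0.001, 0.001, -1.0]]
force: [-1.0, 0.7, 0.2]
width: 1.001
```

```bash
python3 d.py .497 .2877 .002 0.5
python3 - <<'E'
from plant import manip
import cv2,pickle
c=manip.capture("wrist"); cv2.imwrite("pics/w1.png",c["image"][:,:,::-1]); pickle.dump(c,open("w1.pkl","wb"))
E
```

```text
t 1.5 pos [0.4976 0.2866 0.1301] F [-1.03  0.7   0.24] w 1.001
dpos [-0.01  -0.023  2.562] drot [ 0.006  0.005 -0.016]
```

View pics/w1.png

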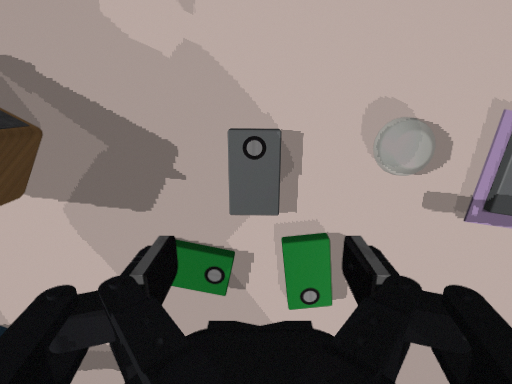

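```bash
cat > pk.py <<'E'
import pickle,sys
from h import *
def pack(c,roi,z):
    im=c["image"];x0,y0,x1,y1=roi
    g=im[y0:y1,x0:x1].astype(int)
    m=((g.max(2)<95)&(g[:,:,2]-g[:,:,1]<12)&(g[:,:,1]>=g[:,:,0])).astype(np.uint8)
    cs,_=cv2.findContours(m,cv2.RETR_EXTERNAL,cv2.CHAIN_APPROX_NONE)
    k=max(cs,key=cv2.contourArea)
    print(cv2.boundingRect(k))
    P=onz(c,k[:,0,:]+[x0,y0],z)[:,:2]*1000
    r=cv2.minAreaRect(P.astype(np.float32)); print("rect",r)
    cv2.imwrite("pics/m.png",m*255)
if __name__=="__main__":
    c=pickle.load(open("w1.pkl","rb"))
    pack(c,(215,115,300,225),.018)
    print(onz(c,[(254.5,147.5)],.018), c["image"][175,250],c["image"][135,300])
E
python3 pk.py
```

```text
(14, 14, 52, 86)
rect ((500.1455383300781, 292.2336120605469), (52.54269790649414, 91.55587768554688), 89.53523254394531)
[[0.52708003 0.29186806 0.018     ]] [83 85 85] [132 120 115]
```

Request:
move_arm(
  delta_pos=[
    [0.03,-0.08,0.2],
    [0.03,-0.08,0.6],
    [0.03,-0.08,1.0],
    [0.03,-0.08,1.4],
    [0.03,-0.08,1.8],
    [0.03,-0.08,2.1],
    [0.03,-0.08,2.35],
    [0.03,-0.08,2.48],
    [0.03,-0.08,2.54],
    [0.03,-0.08,2.54],
  ],
  delta_rot=[
    [0,0,0],
    [0,0,0],
    [0,0,0],
    [0,0,0],
    [0,0,0],
    [0,0,0],
    [0,0,0],
    [0,0,0],
    [0,0,0],
    [0,0,0],
  ],
)

```text
clock: 2.8
position: [0.4987, 0.2919, 0.0039]
tcp_rot: [[1.0, 0.009, 0.0], [0.009, -1.0, 0.0], [0.0, -0.0, -1.0]]
force: [-0.1, -0.3, 0.1]
width: 0.998
```

Run:
```python
from plant import manip
import cv2,pickle
c=manip.capture("wrist"); cv2.imwrite("pics/w2.png",c["image"][:,:,::-1]); pickle.dump(c,open("w2.pkl","wb"))
print(manip.state()["position"],manip.state()["force"])
```

```text
[0.49878276 0.29192861 0.00410363] [-0.19494378 -0.22174537 -0.62038331]
```

View pics/w2.png

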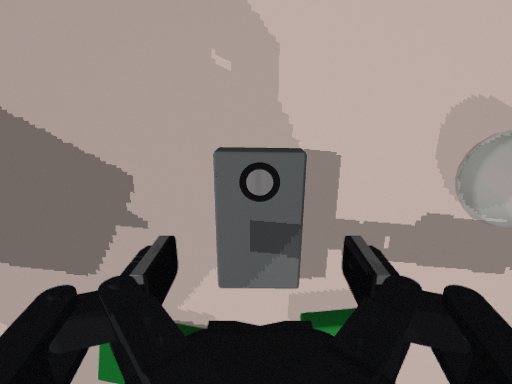

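Run:
```python
import pickle
from h import *
from pk import pack
c=pickle.load(open("w2.pkl","rb"))
print(onz(c,[(219,149),(303,149),(299,288),(219,288)],.018).round(4), onz(c,[(260,182)],.018))
print(proj(c,[[.4988,.2919,.004],[.4988,.2919,.023]]))
```

```text
[[0.5464 0.3155 0.018 ]
 [0.5467 0.2676 0.018 ]
 [0.4539 0.2653 0.018 ]
 [0.4535 0.3187 0.018 ]] [[0.52699941 0.29192786 0.018     ]]
[[259.65347397 217.2171271 ]
 [259.68424947 229.42311838]]
```

Request:
move_arm(
  delta_pos=[
    [0.02,0,0.03],
    [0.02,0,0.03],
    [0.02,0,0.03],
    [0.02,0,0.03],
    [0.02,0,0.03],
    [0.02,0,0.03],
    [0.02,0,0.03],
    [0.02,0,0.03],
    [0.02,0,0.03],
    [0.02,0,0.03],
  ],
  delta_rot=[
    [0,0,0],
    [0,0,0],
    [0,0,0],
    [0,0,0],
    [0,0,0],
    [0,0,0],
    [0,0,0],
    [0,0,0],
    [0,0,0],
    [0,0,0],
  ],
  grip=1,
  squeeze=40,
)

```text
clock: 4.1
position: [0.4995, 0.2917, 0.0021]
tcp_rot: [[1.0, 0.009, 0.0], [0.009, -1.0, -0.0], [0.0, 0.0, -1.0]]
force: [0.4, -0.1, -0.6]
width: -0.001
```

Run:
```python
from plant import manip
import cv2,pickle
c=manip.capture("wrist"); cv2.imwrite("pics/w3.png",c["image"][:,:,::-1]); pickle.dump(c,open("w3.pkl","wb"))
c=manip.capture("side"); cv2.imwrite("pics/s3.png",cv2.resize(c["image"][100:220,100:260,::-1],None,fx=4,fy=4))
print(manip.state()["width"],manip.state()["force"])
```

```text
7.52883141830831e-05 [-1.27965434  0.60533486 -0.66644529]
```

View pics/w3.png

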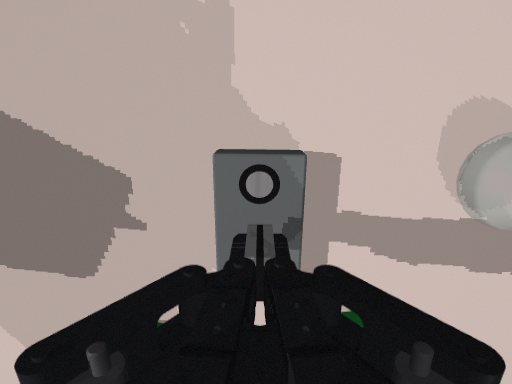

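View pics/s3.png

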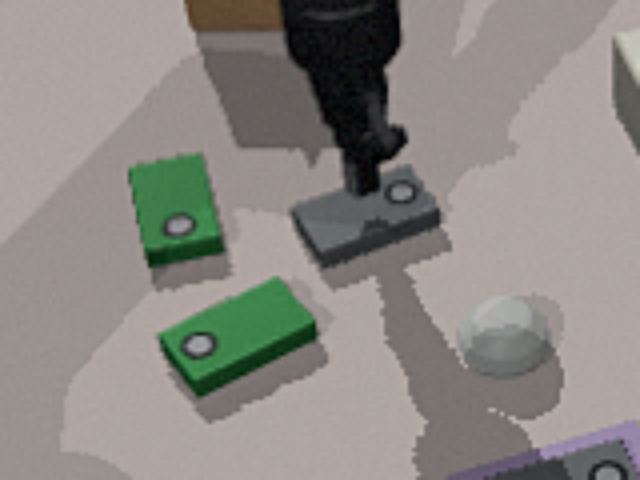

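```bash
python3 - <<'E'
import pickle
from h import *
from plant import manip
print(manip.grip_point_offset,[a for a in dir(manip) if a[0]!='_'])
for f,pts in (("w2.pkl",[(175,238),(157,238),(345,238),(364,238)]),("w3.pkl",[(247,226),(272,226),(259,300)])):
    c=pickle.load(open(f,"rb"))
    o,d=ray(c,pts); 
    for xx in (.488,.4988,.510):
        s=(xx-o[0])/d[:,0]; print(f,xx,(o+d*s[:,None]).round(4).tolist())
E
python3 - <<'E'
import cv2
a=cv2.imread("pics/w3.png")[140:330,190:330]; cv2.imwrite("pics/w3c.png",cv2.resize(a,None,fx=4,fy=3.1,interpolation=cv2.INTER_CUBIC)*1)
E
```

```text
0.0187 ['Unreachable', 'capture', 'finish_job', 'grip_point_offset', 'state']
w2.pkl 0.488 [[0.488, 0.3464, 0.0139], [0.488, 0.358, 0.0142], [0.488, 0.2362, 0.0123], [0.488, 0.2237, 0.0122]]
w2.pkl 0.4988 [[0.4988, 0.3395, 0.0352], [0.4988, 0.3496, 0.0355], [0.4988, 0.2435, 0.0338], [0.4988, 0.2326, 0.0338]]
w2.pkl 0.51 [[0.51, 0.3323, 0.0573], [0.51, 0.3408, 0.0575], [0.51, 0.2511, 0.0561], [0.51, 0.2418, 0.0561]]
w3.pkl 0.488 [[0.488, 0.3007, -0.0092], [0.488, 0.2828, -0.0095], [0.488, 0.2921, 0.0705]]
w3.pkl 0.4988 [[0.4988, 0.2997, 0.0146], [0.4988, 0.2841, 0.0143], [0.4988, 0.2921, 0.0841]]
w3.pkl 0.51 [[0.51, 0.2986, 0.0393], [0.51, 0.2854, 0.039], [0.51, 0.2922, 0.0982]]
```

View pics/w3c.png

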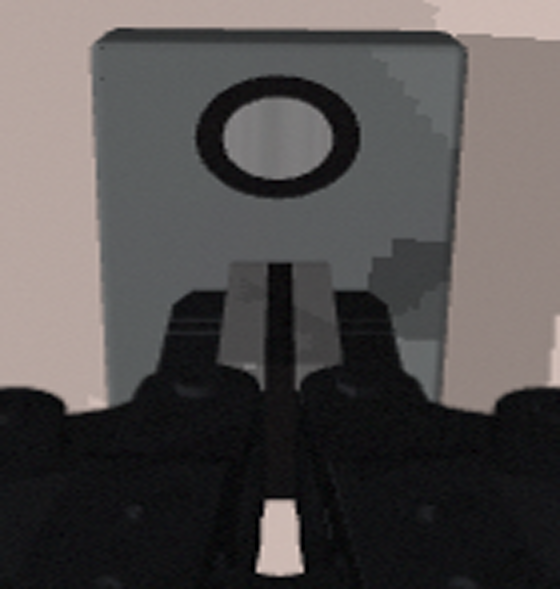

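Run:
```python
from plant import manip
import cv2
from h import *
c=manip.capture("side")
o,d=ray(c,[(100+365/4,100+192/4),(100+380/4,100+190/4),(100+348/4,100+188/4)])
s=(.2917-o[1])/d[:,1]; print(o+d*s[:,None])
t=manip.capture("top")
cv2.imwrite("pics/s4.png",cv2.resize(c["image"][120:180,160:220,::-1],None,fx=9,fy=9,interpolation=cv2.INTER_CUBIC))
```

```text
[[0.49891113 0.2917     0.02838433]
 [0.51004618 0.2917     0.02517568]
 [0.48703981 0.2917     0.0375974 ]]
```

View pics/s4.png

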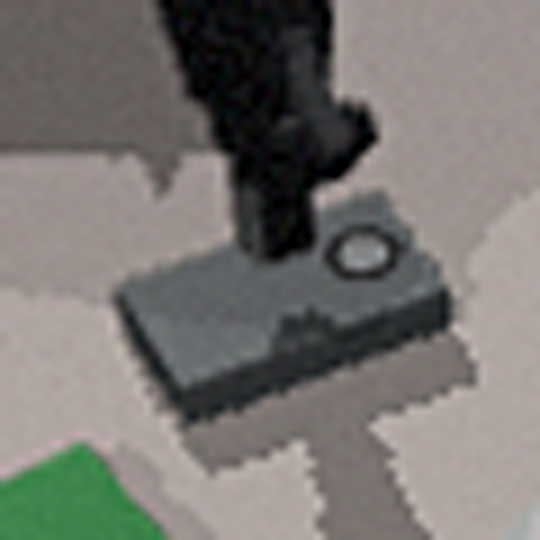

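Request:
move_arm(
  delta_pos=[
    [0,0,0],
    [0,0,0],
    [0,0,0],
    [0,0,0],
    [0,0,0],
    [0,0,0],
    [0,0,0],
    [0,0,0.05],
    [0,0,0.1],
    [0,0,0.1],
  ],
  delta_rot=[
    [0,0,0],
    [0,0,0],
    [0,0,0],
    [0,0,0],
    [0,0,0],
    [0,0,0],
    [0,0,0],
    [0,0,0],
    [0,0,0],
    [0,0,0],
  ],
  grip=-0.5,
)

```text
clock: 5.55
position: [0.4993, 0.2915, -0.0033]
tcp_rot: [[1.0, 0.009, -0.001], [0.009, -1.0, -0.001], [-0.001, 0.001, -1.0]]
force: [0.5, 0.1, -0.5]
width: 0.751
```

Run:
```python
from plant import manip
import cv2,numpy as np
c=manip.capture("wrist"); s=manip.capture("side")
a=cv2.resize(c["image"][140:330,130:390,::-1],(780,570)[:2] and (520,380)); 
b=cv2.resize(s["image"][120:180,165:210,::-1],(270,380),interpolation=cv2.INTER_CUBIC)
cv2.imwrite("pics/w5.png",np.hstack([a,b]))
print(manip.state()["position"],manip.state()["force"],manip.state()["width"])
```

```text
[ 0.49951288  0.29167372 -0.00297849] [0.29705319 0.27222858 0.24913085] 0.7458821877187837
```

View pics/w5.png

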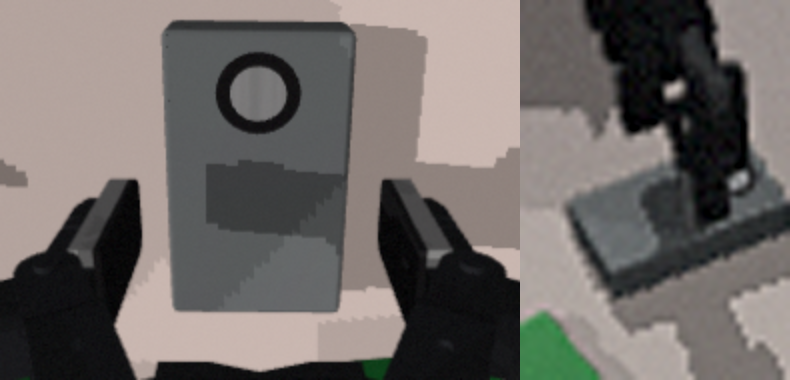

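The TCP reads 3 mm below the stool with no contact, so the real fingertips sit about 25 mm behind the stated TCP. I lower in small steps, watching the force.

Request:
move_arm(
  delta_pos=[
    [0,0,0.05],
    [0,0,0.1],
    [0,0,0.15],
    [0,0,0.2],
    [0,0,0.24],
    [0,0,0.28],
    [0,0,0.32],
    [0,0,0.34],
    [0,0,0.34],
    [0,0,0.34],
  ],
  delta_rot=[
    [0,0,0],
    [0,0,0],
    [0,0,0],
    [0,0,0],
    [0,0,0],
    [0,0,0],
    [0,0,0],
    [0,0,0],
    [0,0,0],
    [0,0,0],
  ],
)

```text
clock: 6.9
position: [0.4996, 0.2918, -0.0198]
tcp_rot: [[1.0, 0.009, 0.0], [0.009, -1.0, -0.0], [0.0, 0.0, -1.0]]
force: [0.1, 0.7, -0.1]
width: 0.749
```

```bash
cat > look.py <<'E'
import sys
from plant import manip
import cv2,numpy as np,pickle
n=sys.argv[1]; x0,x1,y0,y1=map(int,sys.argv[2:6])
c=manip.capture("wrist"); s=manip.capture("side")
pickle.dump((c,s),open(n+".pkl","wb"))
a=cv2.resize(c["image"][:,:,::-1],(427,320))
b=cv2.resize(s["image"][y0:y1,x0:x1,::-1],(320,320),interpolation=cv2.INTER_CUBIC)
cv2.imwrite(f"pics/{n}.png",np.hstack([a,b]))
q=manip.state();print(q["clock"],q["position"],q["force"],q["width"])
E
python3 look.py w6 160 220 120 180
```

```text
7.0 [ 0.49956662  0.29175497 -0.01983614] [-0.15741233 -0.36109445  0.08570822] 0.7499779612453431
```

View pics/w6.png

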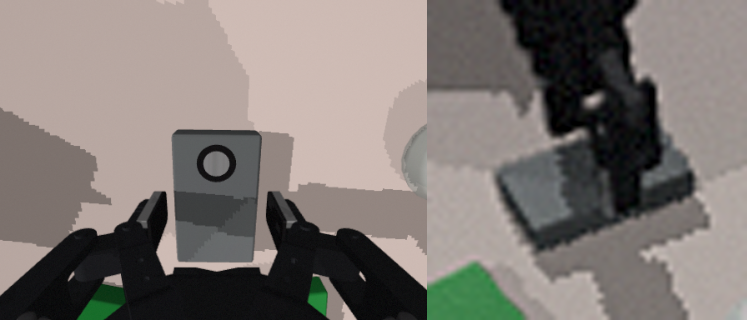

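Run:
```python
import pickle
from h import *
w,s=pickle.load(open("w6.pkl","rb"))
o,d=ray(s,[(198.1,159.7),(196,159.5)])
for y in (.2587,.255):
    k=(y-o[1])/d[:,1]; print(o+d*k[:,None])
```

```text
[[0.50278285 0.2587     0.00909635]
 [0.49674856 0.2587     0.01277014]]
[[0.50143572 0.255      0.01288433]
 [0.49542578 0.255      0.01654329]]
```

Request:
move_arm(
  delta_pos=[
    [0.01,0,0.05],
    [0.01,0,0.1],
    [0.01,0,0.1],
    [0.01,0,0.1],
    [0.01,0,0.1],
    [0.01,0,0.1],
    [0.01,0,0.1],
    [0.01,0,0.1],
    [0.01,0,0.1],
    [0.01,0,0.1],
  ],
  delta_rot=[
    [0,0,0],
    [0,0,0],
    [0,0,0],
    [0,0,0],
    [0,0,0],
    [0,0,0],
    [0,0,0],
    [0,0,0],
    [0,0,0],
    [0,0,0],
  ],
  grip=1,
  squeeze=40,
)

```text
clock: 8.25
position: [0.5004, 0.2921, -0.021]
tcp_rot: [[1.0, 0.01, 0.002], [0.01, -1.0, 0.0], [0.002, -0.0, -1.0]]
force: [-12.4, -3.9, 20.0]
width: 0.616
```

```bash
python3 look.py w7 160 220 120 180
```

```text
8.35 [ 0.50036573  0.292104   -0.02099106] [-11.83368141  -3.65183002  20.7057029 ] 0.61256834109797
```

View pics/w7.png

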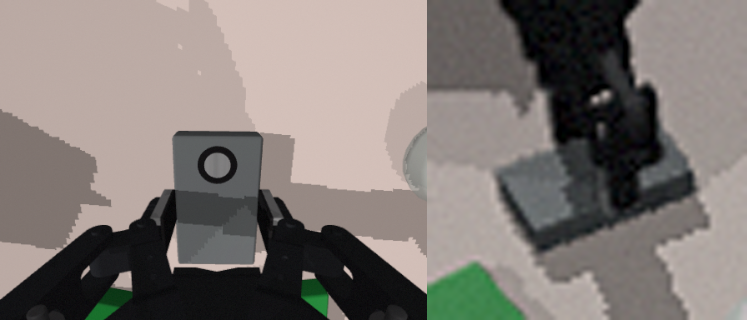

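The pack is gripped, with the tips just touching the stool (20 N), so the tips sit about 21 mm behind the TCP. Lifting.

Request:
move_arm(
  delta_pos=[
    [0,0,-0.08],
    [0,0,-0.15],
    [0,0,-0.3],
    [0,0,-0.6],
    [0,0,-1.0],
    [0,0,-1.4],
    [0,0,-1.8],
    [0,0,-2.1],
    [0,0,-2.2],
    [0,0,-2.2],
  ],
  delta_rot=[
    [0,0,0],
    [0,0,0],
    [0,0,0],
    [0,0,0],
    [0,0,0],
    [0,0,0],
    [0,0,0],
    [0,0,0],
    [0,0,0],
    [0,0,0],
  ],
)

```text
clock: 9.6
position: [0.4999, 0.2918, 0.085]
tcp_rot: [[1.0, 0.009, -0.0], [0.009, -1.0, -0.0], [-0.0, 0.0, -1.0]]
force: [-0.2, 0.7, -1.2]
width: 0.613
```

```bash
python3 look.py w8 160 240 90 170; python3 d.py .498 -.0043 .085 -7.5
```

```text
9.7 [0.49959517 0.29146754 0.08409517] [ 0.47402829 -0.32765343 -2.30181084] 0.6136852983464398
t 9.7 pos [0.4996 0.2915 0.0841] F [ 0.47 -0.33 -2.3 ] w 0.614
dpos [-0.082  5.915 -0.012] drot [0.008 0.009 0.999]
```

View pics/w8.png

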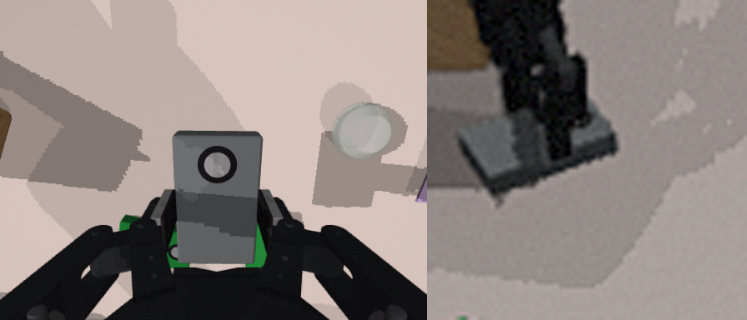

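Request:
move_arm(
  delta_pos=[
    [-0.1,0.2,0],
    [-0.2,0.7,-0.02],
    [-0.3,1.2,-0.02],
    [-0.4,1.7,-0.02],
    [-0.5,2.2,-0.02],
    [-0.5,2.7,-0.02],
    [-0.5,3.2,-0.02],
    [-0.5,3.5,-0.02],
    [-0.5,3.6,-0.02],
    [-0.5,3.6,-0.02],
  ],
  delta_rot=[
    [0,0,0],
    [0,0,0.1],
    [0,0,0.3],
    [0,0,0.5],
    [0,0,0.7],
    [0,0,0.9],
    [0,0,1.0],
    [0,0,1.0],
    [0,0,1.0],
    [0,0,1.0],
  ],
)

```text
clock: 10.95
position: [0.4765, 0.1116, 0.086]
tcp_rot: [[0.991, -0.131, -0.0], [-0.131, -0.991, -0.0], [-0.0, 0.0, -1.0]]
force: [-0.4, 0.4, -1.1]
width: 0.607
```

```bash
python3 look.py w9 200 280 100 180
python3 - <<'E'
import pickle,cv2
w,s=pickle.load(open("w9.pkl","rb"));cv2.imwrite("pics/w9w.png",w["image"][:,:,::-1])
E
```

```text
11.05 [0.47656764 0.1120055  0.08599742] [-0.50827433 -0.02261103 -1.907826  ] 0.6079679808323961
```

View pics/w9w.png

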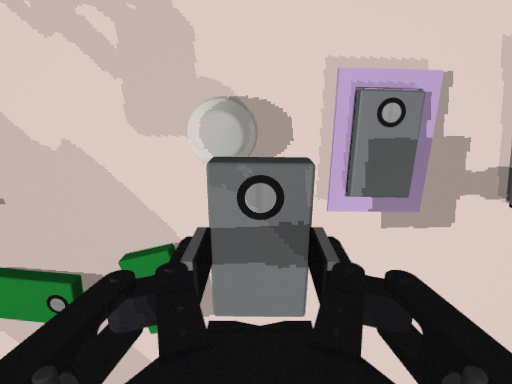

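Run:
```python
import cv2
a=cv2.imread("pics/w9w.png")
cv2.imwrite("pics/c1.png",cv2.resize(a[60:220,320:450],None,fx=4,fy=3.7,interpolation=cv2.INTER_CUBIC))
cv2.imwrite("pics/c2.png",cv2.resize(a[145:330,190:330],None,fx=4,fy=3.2,interpolation=cv2.INTER_CUBIC))
```

```text
(no output)
```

View pics/c1.png

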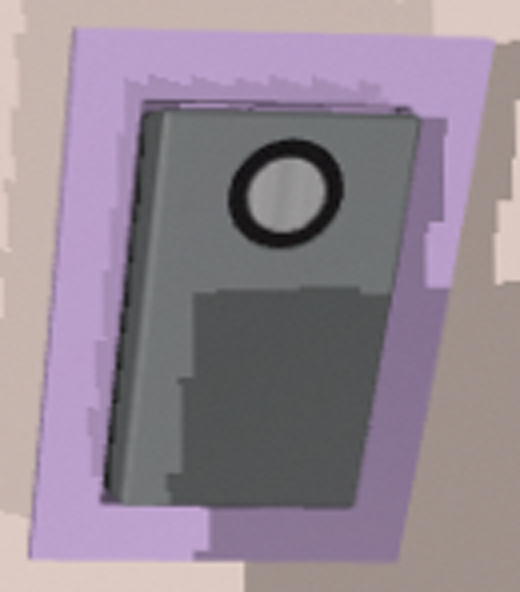

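View pics/c2.png

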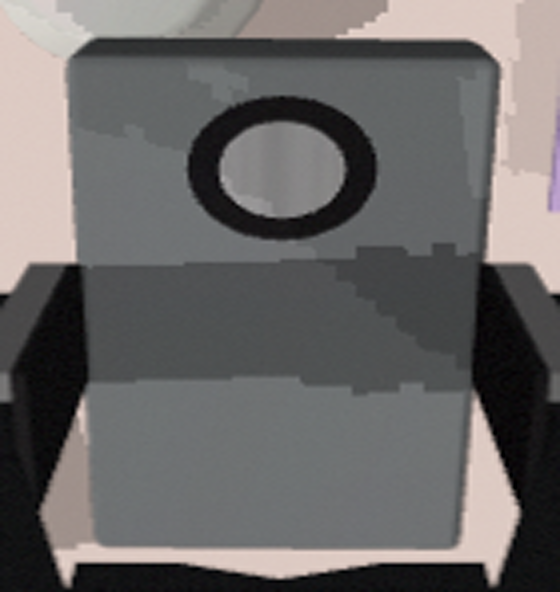

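Run:
```python
import pickle
from h import *
w,s=pickle.load(open("w9.pkl","rb"))
f=lambda p,x0,y0,kx,ky:(np.array(p,float)+.5)/[kx,ky]-.5+[x0,y0]
H=f([(70,60),(497,60),(460,546),(95,546)],190,145,4,3.2)
B=f([(158,110),(420,117),(355,508),(120,503)],320,60,4,3.7)
tcp=np.array([.47656,.1120]);
import math
R=np.array([[.991,-.131],[-.131,-.991]])
def rep(P,n):
    P=P[:,:2]; L=P[[0,1]].mean(0)-P[[2,3]].mean(0); W=P[[0,3]].mean(0)-P[[1,2]].mean(0)
    print(n,"c",P.mean(0).round(4),"L",np.linalg.norm(L).round(4),"W",np.linalg.norm(W).round(4),"yaw",np.degrees(np.arctan2(L[1],L[0])).round(2),np.degrees(np.arctan2(W[1],W[0])).round(2)-90,"tool",(R.T@(P.mean(0)-tcp)).round(4))
for h in (.12,.125,.13): rep(onz(w,H,h),h)
c=onz(w,f([(282,168)],190,145,4,3.2),.125)[0,:2]; print("contactH tool",R.T@(c-tcp))
rep(onz(w,B,.021),"B"); print(onz(w,f([(286,193)],320,60,4,3.7),.021))
T=f([(75,28),(494,38),(400,562),(30,558)],320,60,4,3.7); rep(onz(w,T,.012),"tray")
```

```text
0.12 c [0.4734 0.1121] L 0.0936 W 0.0547 yaw -8.07 -7.590000000000003 tool [-0.0032  0.0003]
0.125 c [0.4761 0.1117] L 0.0903 W 0.0528 yaw -8.07 -7.590000000000003 tool [-0.0005  0.0003]
0.13 c [0.4787 0.1114] L 0.087 W 0.0509 yaw -8.07 -7.590000000000003 tool [0.0022 0.0003]
contactH tool [0.02728128 0.00056547]
B c [ 0.5004 -0.    ] L 0.0906 W 0.054 yaw -7.61 -8.730000000000004 tool [0.0383 0.1079]
[[ 0.52824435 -0.00503878  0.021     ]]
tray c [ 0.5002 -0.001 ] L 0.126 W 0.0886 yaw -7.89 -8.280000000000001 tool [0.0382 0.1089]
```

Request:
move_arm(
  delta_pos=[
    [0.1,0.3,0],
    [0.3,0.8,0],
    [0.5,1.3,0],
    [0.65,1.8,0],
    [0.75,2.1,0.2],
    [0.79,2.17,0.6],
    [0.79,2.17,1.0],
    [0.79,2.17,1.3],
    [0.79,2.17,1.45],
    [0.79,2.17,1.45],
  ],
  delta_rot=[
    [0,0,0],
    [0,0,0],
    [0,0,0],
    [0,0,0],
    [0,0,0],
    [0,0,0],
    [0,0,0],
    [0,0,0],
    [0,0,0],
    [0,0,0],
  ],
)

```text
clock: 12.3
position: [0.5014, -0.0012, 0.0133]
tcp_rot: [[0.991, -0.13, -0.001], [-0.13, -0.991, -0.0], [-0.001, 0.001, -1.0]]
force: [-0.3, -0.1, -1.4]
width: 0.611
```

```bash
python3 look.py w10 195 285 180 270;python3 d.py .5014 -.0007 .0 -8
```

```text
12.4 [ 0.5020955  -0.00106823  0.01437041] [-0.45120547 -0.71478046 -1.84269499] 0.610493993821352
t 12.4 pos [ 0.5021 -0.0011  0.0144] F [-0.45 -0.71 -1.84] w 0.61
dpos [-0.015 -0.005  0.287] drot [-0.001 -0.008  0.065]
```

View pics/w10.png

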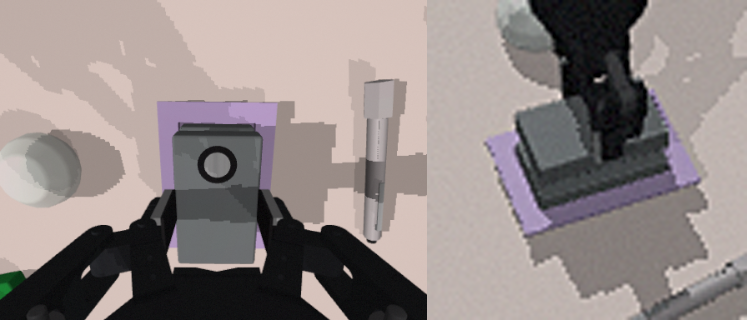

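Well aligned in both views. Slow descent.

Request:
move_arm(
  delta_pos=[
    [-0.01,0,0.06],
    [-0.01,0,0.11],
    [-0.01,0,0.15],
    [-0.01,0,0.18],
    [-0.01,0,0.2],
    [-0.01,0,0.22],
    [-0.01,0,0.24],
    [-0.01,0,0.26],
    [-0.01,0,0.27],
    [-0.01,0,0.27],
  ],
  delta_rot=[
    [0,0,0.03],
    [0,0,0.03],
    [0,0,0.03],
    [0,0,0.03],
    [0,0,0.03],
    [0,0,0.03],
    [0,0,0.03],
    [0,0,0.03],
    [0,0,0.03],
    [0,0,0.03],
  ],
)

```text
clock: 13.65
position: [0.5011, -0.0011, 0.0003]
tcp_rot: [[0.991, -0.135, 0.0], [-0.135, -0.991, -0.0], [0.0, 0.0, -1.0]]
force: [-1.1, -0.1, -0.1]
width: 0.614
```

```bash
python3 look.py w11 195 285 180 270;python3 d.py .5014 -.0007 .0 -8
```

```text
13.75 [ 5.01084104e-01 -1.14885158e-03  2.50194114e-04] [-0.74579518 -0.52202769  0.11389903] 0.6099185361141263
t 13.75 pos [ 5.011e-01 -1.100e-03  3.000e-04] F [-0.75 -0.52  0.11] w 0.61
dpos [ 0.005 -0.01   0.005] drot [ 0.001 -0.001  0.032]
```

View pics/w11.png

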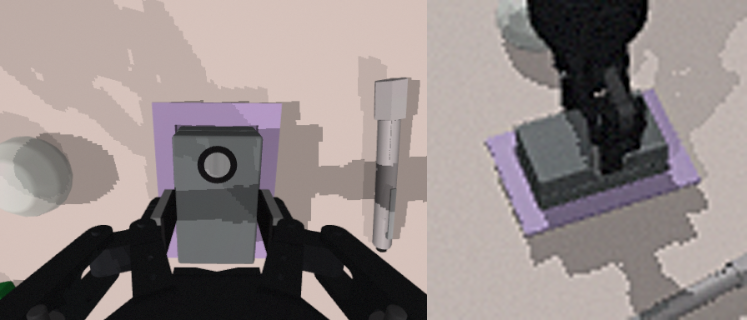

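Request:
move_arm(
  delta_pos=[
    [0,-0.01,0.01],
    [0,-0.01,0.015],
    [0,-0.01,0.02],
    [0,-0.01,0.025],
    [0,-0.01,0.03],
    [0,-0.01,0.03],
    [0,-0.01,0.03],
    [0,-0.01,0.03],
    [0,-0.01,0.03],
    [0,-0.01,0.03],
  ],
  delta_rot=[
    [0,0,0],
    [0,0,0],
    [0,0,0],
    [0,0,0],
    [0,0,0],
    [0,0,0],
    [0,0,0],
    [0,0,0],
    [0,0,0],
    [0,0,0],
  ],
)

```text
clock: 15.0
position: [0.5012, -0.0012, 0.0002]
tcp_rot: [[0.991, -0.135, 0.0], [-0.135, -0.991, -0.001], [0.0, 0.001, -1.0]]
force: [-8.4, -1.1, 10.3]
width: 0.609
```

Contact at 10 N up. Release and lift.

Request:
move_arm(
  delta_pos=[
    [0,0,-0.02],
    [0,0,-0.02],
    [0,0,-0.02],
    [0,0,-0.02],
    [0,0,-0.02],
    [0,0,-0.02],
    [0,0,-0.3],
    [0,0,-0.7],
    [0,0,-1.2],
    [0,0,-1.7],
  ],
  delta_rot=[
    [0,0,0],
    [0,0,0],
    [0,0,0],
    [0,0,0],
    [0,0,0],
    [0,0,0],
    [0,0,0],
    [0,0,0],
    [0,0,0],
    [0,0,0],
  ],
  grip=-0.8,
)

```text
clock: 16.25
position: [0.5014, -0.0007, 0.0856]
tcp_rot: [[0.991, -0.135, 0.001], [-0.135, -0.991, -0.0], [0.001, -0.0, -1.0]]
force: [-0.6, 0.3, 0.6]
width: 0.896
```

```bash
python3 look.py w12 195 285 180 270;python3 - <<'E'
import pickle,cv2
w,s=pickle.load(open("w12.pkl","rb"));cv2.imwrite("pics/w12w.png",cv2.resize(w["image"][120:310,170:350,::-1],None,fx=3,fy=3,interpolation=cv2.INTER_CUBIC))
E
```

```text
16.35 [ 5.03212583e-01 -4.60785310e-04  8.81307479e-02] [-0.639111    1.07298917  0.40372549] 0.8981758336835581
```

View pics/w12.png

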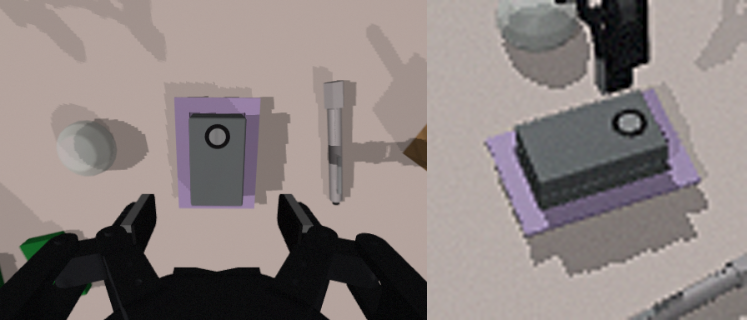

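View pics/w12w.png

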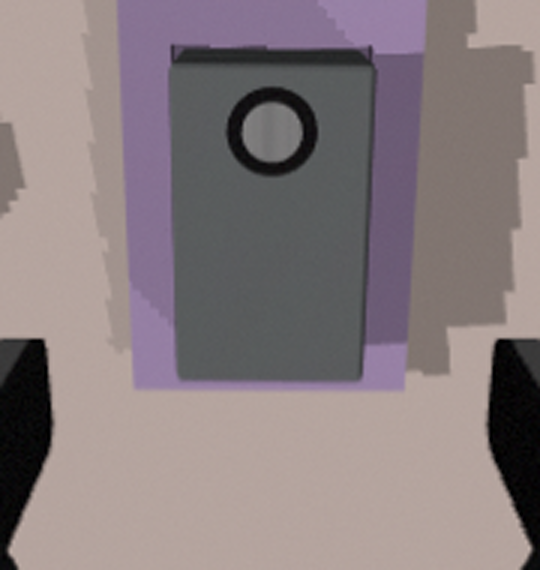

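The stack is flush, with the contact at (260.5,163.5) in the wrist view. Now the pen.

```bash
python3 - <<'E'
import pickle
from h import *
w,s=pickle.load(open("w12.pkl","rb"))
f=lambda p:(np.array(p,float)+.5)/3-.5+[170,120]
P=onz(w,f([(170,65),(374,67),(363,381),(178,380)]),.039)[:,:2];print(P.mean(0),P)
print("contact",onz(w,f([(272,131)]),.039))
E
python3 d.py .476 -.262 .16 -8
```

```text
[ 0.49995484 -0.00082846] [[ 0.548867    0.01905645]
 [ 0.54114966 -0.03342792]
 [ 0.45108175 -0.02109324]
 [ 0.45872095  0.03215089]]
contact [[ 0.52794531 -0.00485038  0.039     ]]
t 16.35 pos [ 5.032e-01 -5.000e-04  8.810e-02] F [-0.64  1.07  0.4 ] w 0.898
dpos [ 0.173  5.254 -1.445] drot [-0.012 -0.045  0.034]
```

Request:
move_arm(
  delta_pos=[
    [0,0,-0.7],
    [0,0.3,-1.2],
    [0.05,0.9,-1.45],
    [0.1,1.6,-1.45],
    [0.15,2.4,-1.45],
    [0.17,3.2,-1.45],
    [0.17,4.0,-1.45],
    [0.17,4.8,-1.45],
    [0.17,5.25,-1.45],
    [0.17,5.25,-1.45],
  ],
  delta_rot=[
    [0,0,0],
    [0,0,0],
    [0,0,0],
    [0,0,0],
    [0,0,0],
    [0,0,0],
    [0,0,0],
    [0,0,0],
    [0,0,0],
    [0,0,0],
  ],
  grip=-0.4,
)

```text
clock: 17.6
position: [0.4736, -0.263, 0.156]
tcp_rot: [[0.991, -0.137, -0.001], [-0.137, -0.991, -0.0], [-0.001, 0.0, -1.0]]
force: [0.2, -0.1, -0.2]
width: 0.698
```

```bash
python3 look.py w13 255 335 255 335;python3 - <<'E'
import pickle,cv2
w,s=pickle.load(open("w13.pkl","rb"));cv2.imwrite("pics/w13w.png",w["image"][:,:,::-1])
E
```

```text
17.7 [ 0.4741607  -0.26165547  0.15612795] [ 0.39763364 -0.17835034 -0.02818145] 0.6995559875493029
```

View pics/w13w.png

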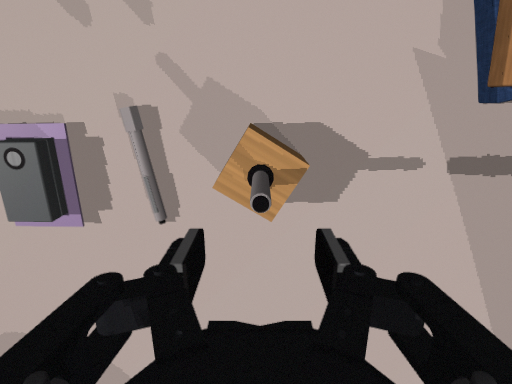

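```bash
python3 - <<'E'
import pickle
from h import *
w,s=pickle.load(open("w13.pkl","rb"))
print(onz(w,[(261,204)],.140),onz(w,[(260.5,176)],.064))
print(onz(w,[(249,125),(309,163),(272,221),(213,185)],.06).mean(0))
tcp=np.array([.4742,-.2617,.156]);print(proj(w,[tcp,tcp+[0,0,.02]]))
E
python3 d.py .477 -.262 .079 -8
```

```text
[[ 0.47705533 -0.26445719  0.14      ]] [[ 0.47828575 -0.26458477  0.064     ]]
[ 0.47850855 -0.26489951  0.06      ]
[[257.62260445 216.77716346]
 [257.43673931 229.67423215]]
t 17.7 pos [ 0.4742 -0.2617  0.1561] F [ 0.4  -0.18 -0.03] w 0.7
dpos [ 5.700e-02 -1.000e-03  1.543e+00] drot [-0.001  0.001  0.029]
```

Request:
move_arm(
  delta_pos=[
    [0.07,0.05,0.1],
    [0.07,0.05,0.3],
    [0.07,0.05,0.6],
    [0.07,0.05,0.9],
    [0.07,0.05,1.2],
    [0.07,0.05,1.4],
    [0.07,0.05,1.5],
    [0.07,0.05,1.54],
    [0.07,0.05,1.54],
    [0.07,0.05,1.54],
  ],
  delta_rot=[
    [0,0,0],
    [0,0,0],
    [0,0,0],
    [0,0,0],
    [0,0,0],
    [0,0,0],
    [0,0,0],
    [0,0,0],
    [0,0,0],
    [0,0,0],
  ],
)

```text
clock: 18.95
position: [0.4776, -0.265, 0.0796]
tcp_rot: [[0.991, -0.135, 0.001], [-0.135, -0.991, -0.0], [0.001, 0.0, -1.0]]
force: [-0.3, 0.2, 0.6]
width: 0.698
```

```bash
python3 look.py w14 255 335 255 335;python3 - <<'E'
import pickle,cv2
from h import *
w,s=pickle.load(open("w14.pkl","rb"));cv2.imwrite("pics/w14w.png",w["image"][:,:,::-1])
E
```

```text
19.05 [ 0.47753889 -0.26488461  0.07954611] [-0.83840399  0.15161315 -0.14931764] 0.6999192857094847
```

View pics/w14w.png

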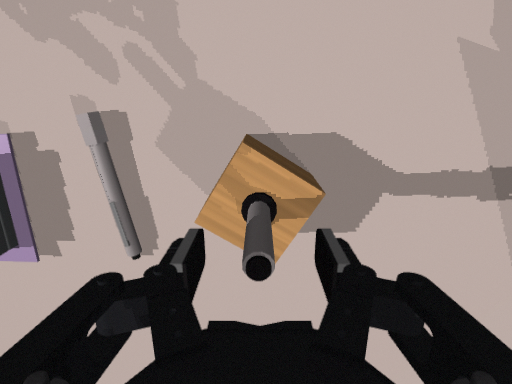

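View pics/w14.png

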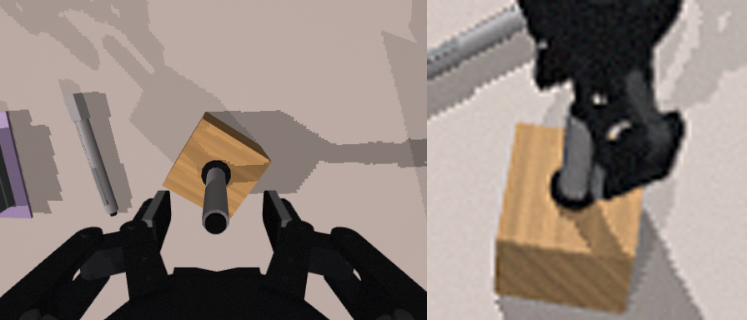

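Request:
move_arm(
  delta_pos=[
    [0,0,0],
    [0,0,0],
    [0,0,0],
    [0,0,0],
    [0,0,0],
    [0,0,0],
    [0,0,0],
    [0,0,0],
    [0,0,0],
    [0,0,0],
  ],
  delta_rot=[
    [0,0,0],
    [0,0,0],
    [0,0,0],
    [0,0,0],
    [0,0,0],
    [0,0,0],
    [0,0,0],
    [0,0,0],
    [0,0,0],
    [0,0,0],
  ],
  grip=1,
  squeeze=50,
)

```text
clock: 20.3
position: [0.4774, -0.2648, 0.0793]
tcp_rot: [[0.991, -0.135, 0.0], [-0.135, -0.991, -0.0], [0.0, 0.0, -1.0]]
force: [0.4, 1.2, 2.4]
width: 0.167
```

```bash
python3 look.py w15 265 325 265 325;python3 - <<'E'
import pickle,cv2
from h import *
w,s=pickle.load(open("w15.pkl","rb"));cv2.imwrite("pics/w15w.png",w["image"][:,:,::-1])
w,s=pickle.load(open("w14.pkl","rb"))
print(onz(w,[(259,267)],.14),onz(w,[(259,209)],.065))
E
```

```text
20.4 [ 0.47741567 -0.26485773  0.07928609] [0.04757728 0.91735766 2.44082672] 0.16971719617029618
[[ 0.47796188 -0.26453154  0.14      ]] [[ 0.47793555 -0.26446531  0.065     ]]
```

View pics/w15w.png

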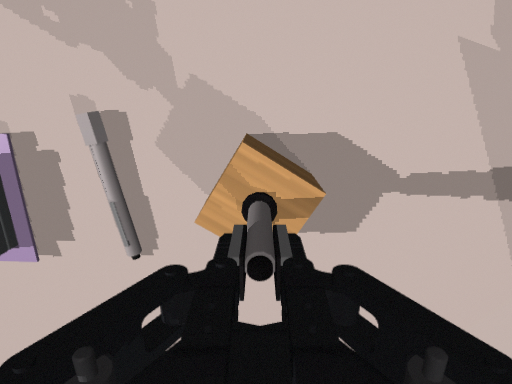

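View pics/w15.png

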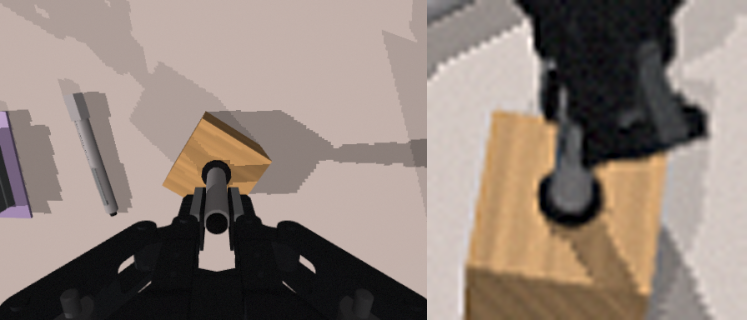

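Request:
move_arm(
  delta_pos=[
    [0,0,-0.1],
    [0,0,-0.3],
    [0,0,-0.6],
    [0,0,-0.9],
    [0,0,-1.2],
    [0,0,-1.5],
    [0,0,-1.8],
    [0,0,-2.0],
    [0,0,-2.1],
    [0,0,-2.1],
  ],
  delta_rot=[
    [0,0,0],
    [0,0,0],
    [0,0,0],
    [0,0,0],
    [0,0,0],
    [0,0,0],
    [0,0,0],
    [0,0,0],
    [0,0,0],
    [0,0,0],
  ],
)

```text
clock: 21.65
position: [0.4774, -0.2648, 0.1842]
tcp_rot: [[0.991, -0.135, 0.0], [-0.135, -0.991, 0.0], [0.0, -0.0, -1.0]]
force: [-1.2, -0.5, -1.1]
width: 0.168
```

```bash
python3 look.py w16 240 340 200 300;python3 d.py .5279 -.0049 .184 -8
```

```text
21.75 [ 0.47712443 -0.26469231  0.18348783] [-0.33875477 -0.34941626 -1.24528318] 0.16980290417467708
t 21.75 pos [ 0.4771 -0.2647  0.1835] F [-0.34 -0.35 -1.25] w 0.17
dpos [ 0.306 -5.285 -0.009] drot [-0.002  0.007  0.032]
```

View pics/w16.png

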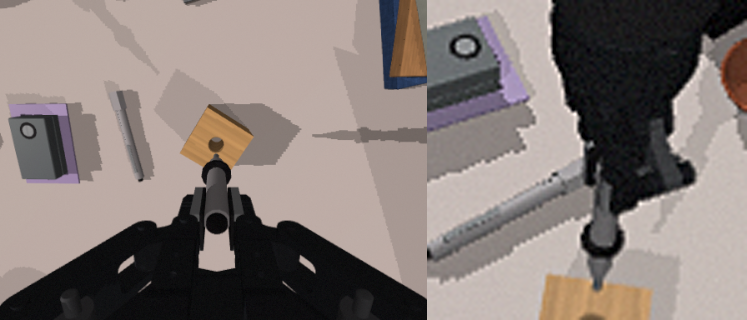

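Request:
move_arm(
  delta_pos=[
    [0.02,-0.3,0],
    [0.05,-0.9,0],
    [0.1,-1.6,0],
    [0.15,-2.3,0],
    [0.2,-3.0,0],
    [0.25,-3.7,0],
    [0.28,-4.4,0],
    [0.3,-5.0,0],
    [0.3,-5.28,0],
    [0.3,-5.28,0],
  ],
  delta_rot=[
    [0,0,0],
    [0,0,0],
    [0,0,0],
    [0,0,0],
    [0,0,0],
    [0,0,0],
    [0,0,0],
    [0,0,0],
    [0,0,0],
    [0,0,0],
  ],
)

```text
clock: 23.0
position: [0.5276, -0.0044, 0.1838]
tcp_rot: [[0.991, -0.133, -0.001], [-0.133, -0.991, -0.0], [-0.0, 0.0, -1.0]]
force: [0.0, -0.1, -1.4]
width: 0.17
```

Request:
move_arm(
  delta_pos=[
    [0,0,0.1],
    [0,0,0.3],
    [0,0,0.5],
    [0,0,0.7],
    [0,0,0.9],
    [0,0,1.0],
    [0,0,1.05],
    [0,0,1.1],
    [0,0,1.1],
    [0,0,1.1],
  ],
  delta_rot=[
    [0,0,0],
    [0,0,0],
    [0,0,0],
    [0,0,0],
    [0,0,0],
    [0,0,0],
    [0,0,0],
    [0,0,0],
    [0,0,0],
    [0,0,0],
  ],
)

```text
clock: 24.25
position: [0.5279, -0.0053, 0.1294]
tcp_rot: [[0.991, -0.135, 0.0], [-0.135, -0.991, -0.0], [0.0, 0.0, -1.0]]
force: [0.0, -0.5, -1.2]
width: 0.17
```

```bash
python3 look.py w17 210 280 180 250;python3 d.py .5279 -.0049 .12 -8;python3 - <<'E'
import pickle,cv2
w,s=pickle.load(open("w17.pkl","rb"));cv2.imwrite("pics/w17w.png",cv2.resize(w["image"][130:310,170:350,::-1],None,fx=3,fy=3,interpolation=cv2.INTER_CUBIC))
E
```

```text
24.35 [ 0.52785327 -0.00523547  0.12934953] [-0.12085727  0.18379361 -1.03636148] 0.16684524918421154
t 24.35 pos [ 0.5279 -0.0052  0.1293] F [-0.12  0.18 -1.04] w 0.167
dpos [-0.    -0.007  0.187] drot [-0.    -0.002  0.032]
```

View pics/w17.png

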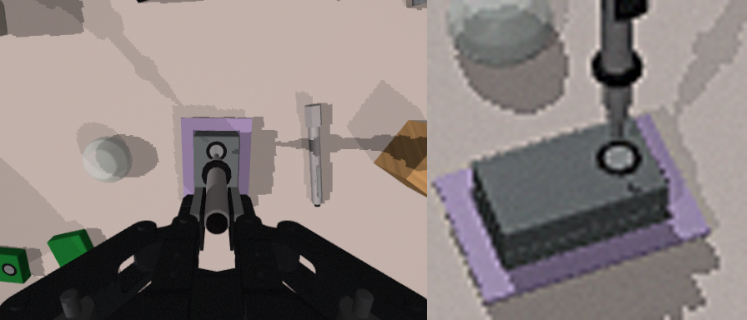

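View pics/w17w.png

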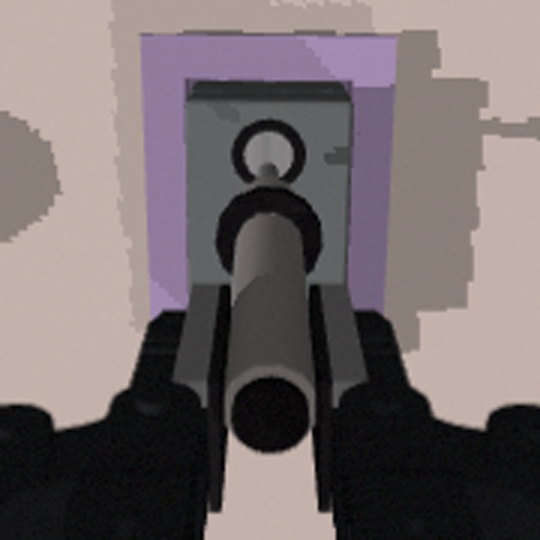

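Run:
```python
import pickle,cv2
from h import *
w,s=pickle.load(open("w17.pkl","rb"))
for z in (.045,.055,.06):
  print(z,proj(w,[.5283,-.0050,z]),proj(s,[.5283,-.0050,z]))
print(proj(w,[.5279,-.0049,.039]),proj(s,[.5279,-.0049,.039]))
a=cv2.resize(w["image"][160:210,235:285,::-1],(400,400),interpolation=cv2.INTER_CUBIC)
b=cv2.resize(s["image"][180:230,232:272,::-1],(320,400),interpolation=cv2.INTER_CUBIC)
cv2.imwrite("pics/c17.png",np.hstack([a,b]))
```

```text
0.045 [[259.31959615 182.58677829]] [[252.42523502 211.87994467]]
0.055 [[259.31945634 185.52518799]] [[252.40307164 209.22547721]]
0.06 [[259.31938307 187.07726804]] [[252.39189794 207.88535705]]
[[259.27367838 181.32918679]] [[252.2742692  213.49136125]]
```

View pics/c17.png

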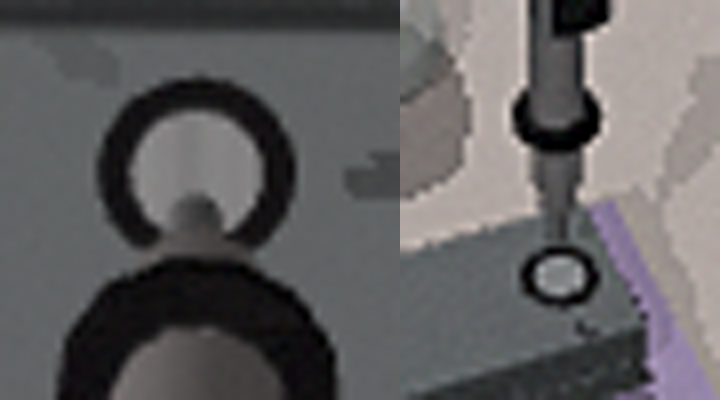

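Request:
move_arm(
  delta_pos=[
    [0,-0.01,0.06],
    [0,-0.01,0.13],
    [0,-0.01,0.2],
    [0,-0.01,0.26],
    [0,-0.01,0.31],
    [0,-0.01,0.35],
    [0,-0.01,0.38],
    [0,-0.01,0.4],
    [0,-0.01,0.42],
    [0,-0.01,0.42],
  ],
  delta_rot=[
    [0,0,0],
    [0,0,0],
    [0,0,0],
    [0,0,0],
    [0,0,0],
    [0,0,0],
    [0,0,0],
    [0,0,0],
    [0,0,0],
    [0,0,0],
  ],
)

```text
clock: 25.6
position: [0.5279, -0.0048, 0.1083]
tcp_rot: [[0.991, -0.135, 0.0], [-0.135, -0.991, -0.0], [0.0, 0.0, -1.0]]
force: [-0.4, 0.0, 2.4]
width: 0.17
```

```bash
python3 look.py w18 210 280 180 250;python3 - <<'E'
import pickle,cv2
from h import *
from plant import manip
w,s=pickle.load(open("w18.pkl","rb"))
a=cv2.resize(w["image"][160:210,235:285,::-1],(400,400),interpolation=cv2.INTER_CUBIC)
b=cv2.resize(s["image"][180:230,232:272,::-1],(320,400),interpolation=cv2.INTER_CUBIC)
cv2.imwrite("pics/c18.png",np.hstack([a,b]))
E
```

```text
25.7 [ 0.52792216 -0.00480286  0.10830087] [-0.35623814  0.07708971  1.76421018] 0.1674850951996499
```

View pics/c18.png

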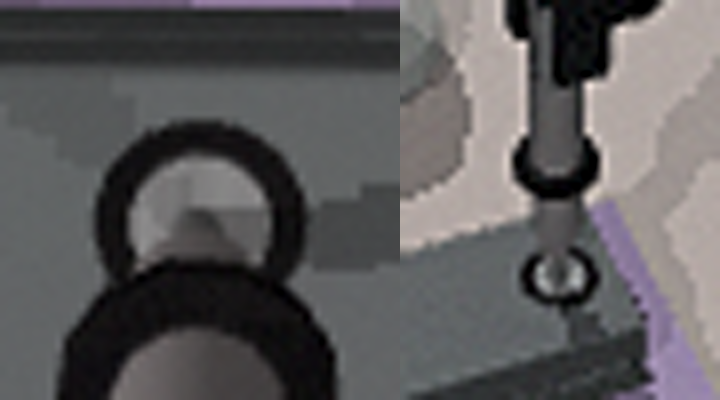

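Request:
move_arm(
  delta_pos=[
    [0,0,0],
    [0,0,0],
    [0,0,0],
    [0,0,0],
    [0,0,0],
    [0,0,0],
    [0,0,0],
    [0,0,0],
    [0,0,0],
    [0,0,0],
  ],
  delta_rot=[
    [0,0,0],
    [0,0,0],
    [0,0,0],
    [0,0,0],
    [0,0,0],
    [0,0,0],
    [0,0,0],
    [0,0,0],
    [0,0,0],
    [0,0,0],
  ],
)

```text
clock: 26.95
position: [0.5278, -0.0048, 0.1081]
tcp_rot: [[0.991, -0.135, -0.0], [-0.135, -0.991, -0.0], [0.0, 0.0, -1.0]]
force: [-0.9, 0.6, 1.9]
width: 0.169
```

Run:
```python
from plant import manip
import cv2
F=[]
for i in range(6):
    c=manip.capture("side"); F.append(manip.state()["force"][2])
print(F,manip.state()["position"],manip.state()["tcp_rot"][:,2],manip.state()["clock"])
cv2.imwrite("pics/sf.png",c["image"][:,:,::-1])
```

```text
[np.float64(1.4994036945968439), np.float64(2.0777609483978132), np.float64(1.2919908855479934), np.float64(2.3692030482745725), np.float64(1.7099077224052606), np.float64(1.4654199837994155)] [ 0.52782744 -0.00476266  0.10811323] [-7.19781725e-06 -5.33879171e-05 -9.99999999e-01] 27.25
```

View pics/sf.png

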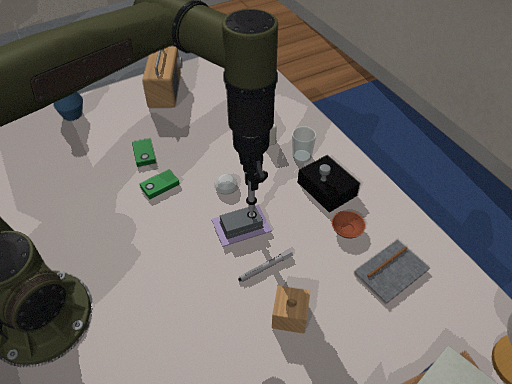

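The mean force is about 1.75 N up, against a baseline of about −1.1 N. That puts the press near 2.8 N, or half-way in. The side view shows the pen upright on the contact at (252,213) and the bystanders where they were. Handing in.

```bash
python3 -c "
from plant import manip
print(manip.finish_job())"
```

```text
the job is handed in; nothing more can be done
None
```

I stacked the loose pack on the tray pack with its contact on top. I then lifted the pen from its stand and am holding it upright with its tip pressed on that contact. I handed the job in at about 27 s; it reports no verdict.

**What the last checks showed:**
- **Stack:** the centres are about 0.5 mm apart by the wrist camera, the edges look flush, and the pack was released. I set it down under about 10 N.
- **Pen:** the tool is vertical and the tip sits on the contact in the wrist and side views. The press is about 2.8 N net, which the spring figures put at about 6 mm in; readings scattered by about ±0.5 N, and I had no direct reading of the spring.
- **Bystanders:** none looked moved in the final side view, and I didn't measure them.

**What disagreed or went wrong:**
- **Missed grasp:** the first attempt closed on air above the pack, because the real fingertips are about 21 mm behind the stated TCP. I found that by looking and by touching the stool lightly (about 20 N), then gripped properly.
- **Camera offsets:** the top and side cameras differ from the wrist camera by about 2–5 mm. I placed both objects using the wrist camera.

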